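Let the socket driver swing plumb and stand it in its socket

ROBOT

A 6-joint arm with a two-finger parallel gripper is mounted at the origin on the work surface. World frame = base frame: x ahead of the robot, y to its left, z up, the work surface at z = 0. Lengths are in mm, angles in rad, forces in N, time in s.
With the tool pointing down it reaches from about 300 to 775 mm from the base axis. Payload 14.6 kg.
Tool frame: the origin (TCP) lies at the very end of the fingers, on their centre line; the grasp point (between the pads) lies robot.grasp_offset behind it (robot.grasp_offset is the distance from the TCP to the grasp point, in mm); x points along the fingers, y is the direction in which the jaws open and shut, and the axes are right-handed (so a half turn about x gives the same grasp; the last joint's range is limited). The gripper opens to 94 mm and grips with 3 to 60 N. Pads are 16 mm wide; open, the fingers measure 119 mm over their backs; the gripper's body (75 mm by 177 mm) begins 78 mm behind the grasp point.
Start: joints at [-1.232, 0.3, 1.521, -0, 1.321, -0.067], TCP at [217.107, -505.325, 205.446] pointing down, gripper open.
Joint ranges: [-3.03, 3.03], [-0.79, 2.21], [0.23, 2.52], [-1.04, 4.18], [0, 3.07], [-2.55, 2.55]. Speed limits (rad/s): [2.22, 2.22, 2.57, 3.14, 3.14, 3.14].

INTERFACE

Orientations are given as [roll, pitch, yaw] about the fixed x, y, z axes, in that order (R = Rz(yaw) Ry(pitch) Rx(roll)).
In Python, from plant import robot gives the robot as it stands. The module is installed in compiled form; this text tells all that it offers.
- The arm moves only by the shell command python3 -m handwheel 'ROWS' [FORCE]. ROWS is JSON, a list of rows, each a list of 7 numbers: the turn, a rotation vector about the world's x, y, z in degrees, then the shift along the world's x, y, z in cm, then the closure in counts, from 0 (fully open) to 255 (shut). A call has 1 to 5 rows; each row is the pose to reach, as a shift and turn from the pose commanded when the call began; what a row does not reach only later rows make up. A row lasts 1/12 s, in which the tool goes at most 41.7 mm and 7.16 degrees, less where a joint would pass 70% of its speed; a pose out of reach is approached as far as the arm can. A call with a gripper value outside its range is refused whole. The fingers move at their own pace and stop on an object; FORCE is the grip in N (left out, the last holds). Time passes only in rows, so rows that repeat a pose let the fingers close. It gives the time, the measured TCP pose, the force and the opening at its end, in the units of the state.
- robot.sense(): the state, without advancing time (a new reading comes with each control period).
- robot.get_image(name): name is "scene" or "side" or "wrist"; returns a dict with "pixels" (400x640x3 uint8, blue, green, red), "z_map" (400x640 float32, mm along the optical axis (not along the pixel's ray), 0 where there is no reading), "intrinsics" (3x3 intrinsics, pixels), "R" (3x3) and "t" (3): a world point X has camera coordinates R X + t. Camera axes: x right, y down, z forward; pixel columns grow to the right and rows downward; lengths in mm; the calibration is good to about 2 mm. A picture is of the moment at which its call begins.
- robot.sign_off(): hands the job in, once; it reports no verdict.
The state is a dict: "t": time; "joints": joint angles; "dq": joint speeds; "tau": joint torques, N m; "tcp_pos": TCP position; "orientation": TCP orientation; "contact_force": force on the tool from outside, world axes, zero at the start; "ft_torque": the same for the moment, N m; "gripper_width": finger opening in mm.
Only numpy, scipy, OpenCV 4.12 (cv2) and the standard library are available. Lean on these libraries where they do the work, as an engineer would, in place of code of your own. Each camera call takes 0.05 s, during which the arm holds its last target.

TASK

Lift the socket driver with the orange ball knob by that knob, fingers either side of the shaft's line, then, with its socket clear of everything, ease your grip until the driver swings down and hangs plumb, and grip it firmly again. Stand it, knob up, in the orange holder and let go, leaving the black-knobbed driver where it lies.

Things in the scene. Friction and masses are not known exactly. Their poses are not given: they have to be found in the camera images.
- orange_driver_knob (a point): Centre of the orange ball knob, 40 mm diameter, on one end of the socket driver. x points from the driver's socket to the knob: straight up when it hangs plumb. It starts lying level in a low wooden cradle, knob centre 32 mm above the table, overhanging and free all round, socket towards the robot; y is level, across the shaft: fingers on the knob closing along y let it swing.
- orange_driver: The whole driver, same frame; 480 g. A 12 mm shaft runs along -x to a round socket 28 mm across, 65 mm long, end face 185 mm from the knob centre; mass centre 120 mm from it. Held by the knob at 60 N or more per finger it stays askew; eased to 20 N it swings in 2 s to within 9 degrees of plumb, at 10 N within 5; with none it drops. It may slip a few mm down meanwhile. Firm: 50 N or more.
- orange_well_mouth (a point): Centre of the mouth of the orange holder, fixed on a 90 mm square foot: an upright square tube, 46 mm inside, 60 mm high, topped by a flare 34 mm high that opens to 102 mm and guides the socket in. Mouth 99 mm above the table, flat floor 94 mm below the mouth; a driver standing in it has its knob centre 91 mm above the mouth. z up, x and y along its sides. A like grey holder stands nearby.
- black_driver_knob (a point): Knob centre of the black-knobbed driver, of the same shape and lying the same way in a like cradle; to be left alone.
Things that resemble listed ones, but are neither listed nor needed, are in the scene too. Leave any green, pink or red look-alike of the orange_driver alone.

How it is judged (in metres and radians):
On the way, in this order (a step that is already met when the one before it is completed fails the run):
1. the orange driver is lifted in the fingers, knob more than 60 mm above the table, still far from plumb (more than 40 degrees) (contact force between the fingers and orange_driver above 3 N and height (world z) of orange_driver_knob above 0.06 m and angle between orange_driver_knob's own x axis and vertical above 0.7 rad).
2. it hangs plumb within 12 degrees in the eased grip, socket clear of everything (knob more than 200 mm up) (contact force between the fingers and orange_driver between 3 and 80 N and height (world z) of orange_driver_knob above 0.2 m and angle between orange_driver_knob's own x axis and vertical below 0.21 rad and angular speed of orange_driver below 0.5 rad/s), for 0.2 s.
3. it is gripped firmly again, still plumb within 15 degrees and off the table (contact force between the fingers and orange_driver above 80 N and height (world z) of orange_driver_knob above 0.2 m and angle between orange_driver_knob's own x axis and vertical below 0.262 rad), for 0.2 s.
At the end, for the whole second after the job is handed in: The orange driver stands, knob up, fully down in the orange holder: knob centre 65 to 105 mm above the mouth and within 80 mm of its axis, leaning no more than 25 degrees, knob moving under 0.2 m/s; the black knob is within 20 mm of its start (horizontal distance between orange_driver_knob and orange_well_mouth below 0.08 m and z of orange_driver_knob in the frame of orange_well_mouth between 0.065 and 0.105 m and angle between orange_driver_knob's own x axis and vertical below 0.45 rad and linear speed of orange_driver below 0.2 m/s and distance of black_driver_knob from where it was at the start of the episode below 0.02 m); the robot touches nothing.
It fails at once if the black driver is pushed or lifted more than 30 mm (distance of black_driver_knob from where it was at the start of the episode above 0.03 m).
It also fails if it takes over 64 s, if anything falls off the work surface, if the arm or the gripper's body presses on something with over 40 N, if the wrist force passes 120 N, or if a joint passes its speed limit or range.

## Working session

There is one attempt and no reset: what is moved stays moved. The work goes in short steps, Python scripts to look and compute and a shell command to move; the robot and the scene stay as the last step left them, time stands still between calls to the robot, and variables do not carry over. Pictures are saved under pics/ and viewed, and the job is handed in when it is done.

```bash
mkdir -p pics; cat > h.py <<'E'
import numpy as np, cv2
from plant import robot
def snap(n,f):
    im=robot.get_image(n); cv2.imwrite('pics/'+f+'.png',im['pixels']); np.savez('pics/'+f+'.npz',**im); return im
def pt(im,u,v,z=None):
    K=im['intrinsics'];R=im['R'];t=im['t']
    if z is None: z=im['z_map'][int(v),int(u)]
    return R.T@(z*np.linalg.inv(K)@np.array([u,v,1.])-t)
def hit(im,u,v,h):
    K=im['intrinsics'];R=im['R'];t=im['t']
    c=-R.T@t; d=R.T@np.linalg.inv(K)@np.array([u,v,1.]); return c+d*(h-c[2])/d[2]
E
python3 - <<'E'
from h import *
np.set_printoptions(precision=3,suppress=True)
print(robot.sense(),robot.grasp_offset)
for n in ['scene','side','wrist']:
    im=snap(n,n+'0'); print(n,-im['R'].T@im['t'])
E
```

```text
{'t': 0.0, 'joints': array([-1.232,  0.3  ,  1.522,  0.   ,  1.321, -0.067]), 'dq': array([ 0.   , -0.   , -0.   , -0.001,  0.001,  0.   ]), 'tau': array([ -0.   , -53.181, -35.274,   0.071,   0.024,  -0.   ]), 'tcp_pos': array([ 217.029, -505.074,  204.869]), 'orientation': array([-1.665,  1.57 ,  1.883]), 'contact_force': array([ 0.469,  0.2  , -0.522]), 'ft_torque': array([-0.005, -0.078, -0.012]), 'gripper_width': 94.0920714443057} 18.8
scene [ 957.46  -521.703  806.703]
side [238.684 921.48  706.199]
wrist [ 292.093 -473.715  384.228]
```

View pics/scene0.png

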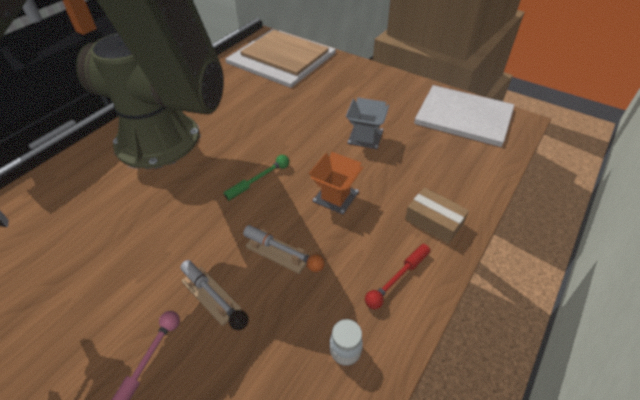

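View pics/side0.png

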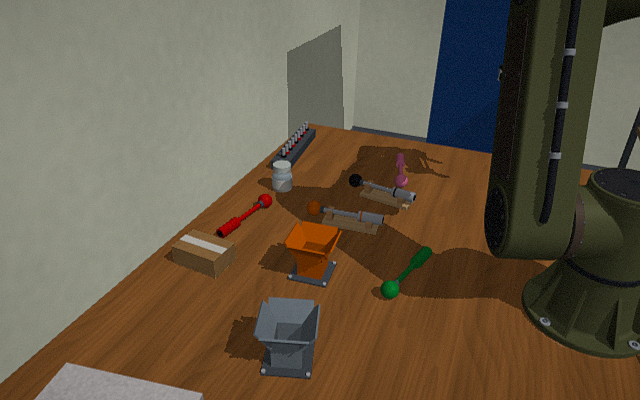

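View pics/wrist0.png

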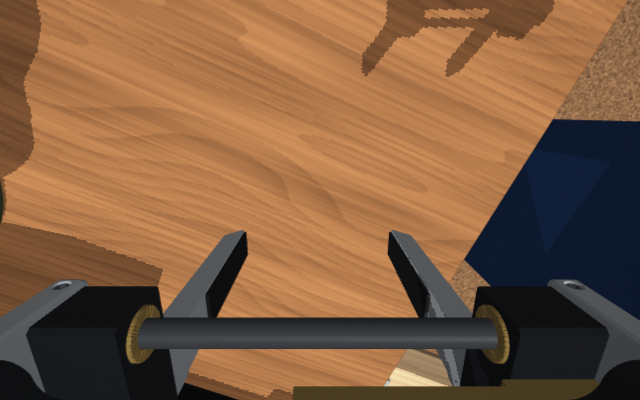

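The scene view shows the orange knob near (316,263), its socket near (250,233), the orange holder's mouth near (336,173), and the black knob near (238,319). I'll enlarge it for closer readings.

```bash
python3 - <<'E'
import cv2
im=cv2.imread('pics/scene0.png')
cv2.imwrite('pics/c1.png',cv2.resize(im[140:340,170:390],None,fx=3.6,fy=3,interpolation=cv2.INTER_CUBIC))
im=cv2.imread('pics/side0.png')
cv2.imwrite('pics/c2.png',cv2.resize(im[160:300,250:450],None,fx=4,fy=4,interpolation=cv2.INTER_CUBIC))
E
```

```text
(no output)
```

View pics/c1.png

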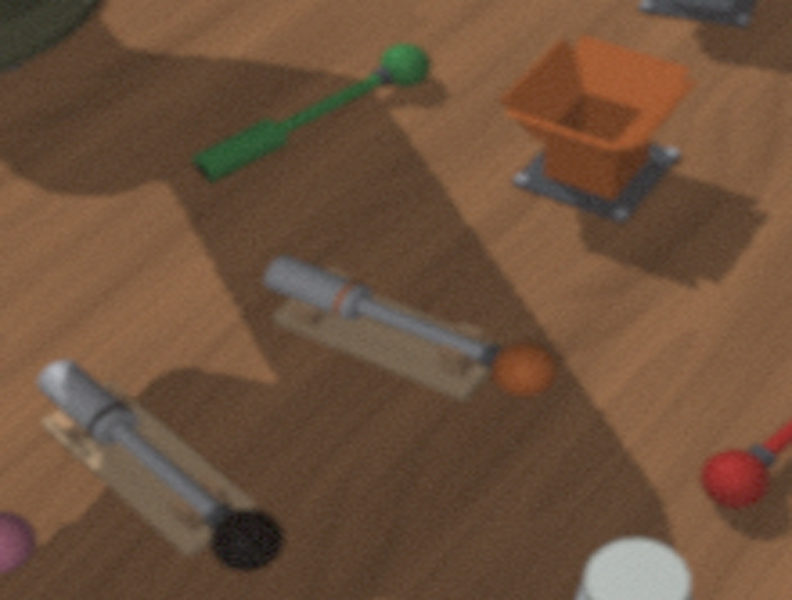

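View pics/c2.png

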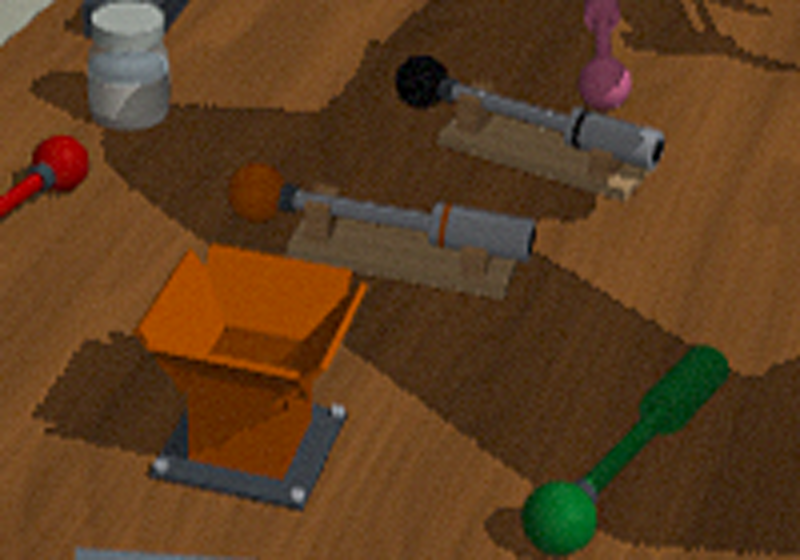

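```bash
python3 - <<'E'
from h import *
np.set_printoptions(precision=1,suppress=True)
S=dict(np.load('pics/scene0.npz'));D=dict(np.load('pics/side0.npz'))
a=lambda x,y:(170+x/3.6,140+y/3); b=lambda x,y:(250+x/4,160+y/4)
for im,f,k,s,cs,bk in [(S,a,(525,370),(278,275),[(575,40),(692,82),(612,147),(505,97)],(247,540)),(D,b,(257,193),(530,240),[(140,333),(208,245),(365,285),(298,375)],(422,82))]:
    K=hit(im,*f(*k),32); s=hit(im,*f(*s),32); C=np.array([hit(im,*f(*c),99) for c in cs])
    print('knob',K,'sock',s,'len',np.linalg.norm(K-s),'yaw',np.degrees(np.arctan2(*(K-s)[1::-1])))
    print('mouth',C.mean(0),[np.linalg.norm(C[i]-C[i-1]) for i in range(4)],np.degrees([np.arctan2(*(C[1]-C[0])[1::-1]),np.arctan2(*(C[2]-C[1])[1::-1])]))
    print('black',hit(im,*f(*bk),32), 'zmap knob', pt(im,*f(*k)))
E
```

```text
knob [ 656.8 -111.4   32. ] sock [ 474.6 -128.7   32. ] len 183.02764139822466 yaw 5.40260789875461
mouth [571.3  98.8  99. ] [np.float64(82.97019998628086), np.float64(93.88421960385544), np.float64(91.28626516876518), np.float64(89.51633326278254)] [  0.6 -93.9]
black [ 605.  -305.1   32. ] zmap knob [ 662.8 -119.6   47.4]
knob [ 653.9 -111.2   32. ] sock [ 471.4 -128.2   32. ] len 183.2936586714048 yaw 5.340191444600199
mouth [568.7 104.   99. ] [np.float64(91.14696496955212), np.float64(94.24918659072439), np.float64(96.41536179482813), np.float64(92.98356575519043)] [-89.  178.5]
black [ 603.  -305.9   32. ] zmap knob [647.8 -95.9  41.9]
```

Both cameras agree to about 3 mm, and the measured driver length is 183 mm against 185 mm stated. Next I'll work out the tool alignment.

```bash
cat >> h.py <<'E'
from scipy.spatial.transform import Rotation as Ro
def st(tag=''):
    s=robot.sense(); R=Ro.from_euler('xyz',s['orientation']).as_matrix()
    print(tag,'t',round(s['t'],2),'tcp',s['tcp_pos'].round(1),'x',R[:,0].round(3),'yaw_y',round(np.degrees(np.arctan2(R[1,1],R[0,1])),2),'F',s['contact_force'].round(1),'w',round(s['gripper_width'],1),'q',s['joints'].round(2)); return s,R
E
python3 -c "
from h import *
s,R=st(); print(np.array([655,-111,280])-s['tcp_pos'])"
```

```text
t 0.15 tcp [ 217.  -505.2  205. ] x [-0.     0.001 -1.   ] yaw_y -66.75 F [-0.  -0.4 -0.3] w 94.1 q [-1.23  0.3   1.52 -0.    1.32 -0.07]
[437.97306874 394.1516914   74.98659954]
```

```bash
python3 -m handwheel '[[0,0,-3.5,2.8,2.5,0,0],[0,0,-7,5.6,5,0,0],[0,0,-10.5,8.4,7.5,0,0],[0,0,-14,11.2,10,0,0],[0,0,-17.8,14,12.5,0,0]]' 60 && python3 -m handwheel '[[0,0,0,2.8,2.5,0,0],[0,0,0,5.6,5,0,0],[0,0,0,8.4,7.5,0,0],[0,0,0,11.2,10,0,0],[0,0,0,14,12.5,0,0]]' && python3 -m handwheel '[[0,0,0,2.8,2.5,0,0],[0,0,0,5.6,5,0,0],[0,0,0,8.4,7.5,0,0],[0,0,0,10.8,9.8,0,0],[0,0,0,10.8,9.8,0,0]]' ; python3 -c "
from h import *
s,R=st(); print(np.array([655,-111,110])-s['tcp_pos']);snap('wrist','w1');snap('side','s1')"
```

```text
t: 0.57
tcp_pos: [358.1, -378.9, 205.4]
orientation: [-1.06, 1.571, 2.174]
contact_force: [-0.1, -1.1, -0.3]
gripper_width: 93.9
t: 0.98
tcp_pos: [498.2, -253.7, 205.3]
orientation: [-0.707, 1.571, 2.53]
contact_force: [-0.0, -1.2, -0.0]
gripper_width: 94.0
t: 1.4
tcp_pos: [607.8, -153.1, 204.5]
orientation: [-1.199, 1.57, 2.042]
contact_force: [-0.4, -0.6, -1.0]
gripper_width: 93.9
 t 1.4 tcp [ 607.8 -153.1  204.5] x [-0.001  0.001 -1.   ] yaw_y -84.31 F [-0.4 -0.6 -1. ] w 93.9 q [-0.31  0.47  1.28  0.    1.38  1.17]
[ 47.20710772  42.09319882 -94.47879534]
```

```bash
python3 -m handwheel '[[0,0,0,2.4,2.1,0,0],[0,0,0,4.7,4.2,0,0],[0,0,0,4.7,4.2,-3,0],[0,0,0,4.7,4.2,-6.5,0],[0,0,0,4.7,4.2,-6.5,0]]' ; python3 -c "
from h import *
s,R=st();snap('wrist','w2')
for n in ('scene','side'):
  i=snap(n,n+'2'); g=(i['R']@[655,-111,32]+i['t']); g=i['intrinsics']@g; u,v=(g[:2]/g[2]).astype(int); print(n,u,v); cv2.imwrite('pics/%s2c.png'%n,cv2.resize(i['pixels'][v-75:v+75,u-100:u+100],None,fx=4,fy=4))"
```

```text
t: 1.92
tcp_pos: [648.9, -115.6, 133.6]
orientation: [-0.308, 1.561, 2.928]
contact_force: [-0.5, -0.2, -1.6]
gripper_width: 94.0
 t 1.92 tcp [ 648.9 -115.6  133.6] x [-0.01   0.002 -1.   ] yaw_y -84.6 F [-0.5 -0.2 -1.6] w 94.0 q [-0.23  0.61  1.25 -0.    1.3   1.24]
scene 315 262
side 313 208
```

View pics/w2.png

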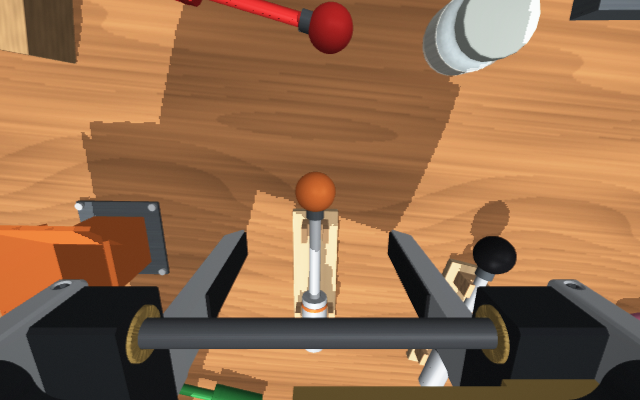

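View pics/scene2c.png

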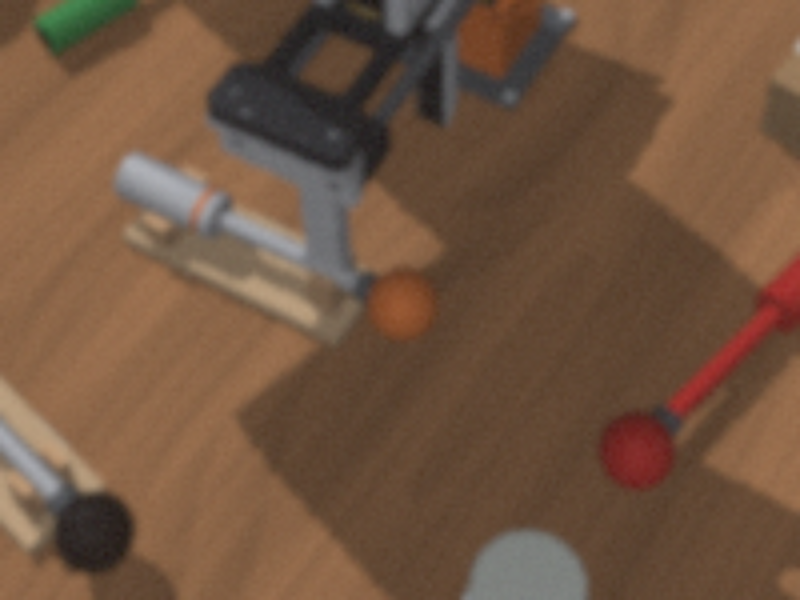

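View pics/side2c.png

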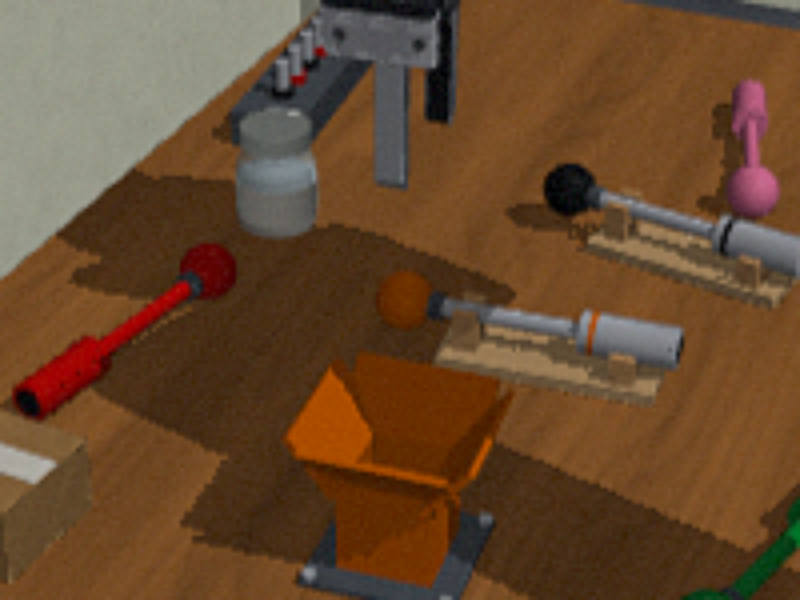

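The wrist view shows the knob at (316,191), with the shaft running straight down the image between the open fingers, so the jaws are across it. I'll check the position from this view too.

```bash
python3 - <<'E'
from h import *
i=dict(np.load('pics/w2.npz')); print(hit(i,316,191,32),hit(i,314,350,32),hit(i,494,255,32))
st()
E
```

```text
[ 655.48335996 -114.38221184   32.        ] [ 460.90058345 -130.04845457   32.        ] [ 603.45474045 -308.22732375   32.        ]
 t 2.07 tcp [ 652.2 -116.5  142.4] x [ 0.001 -0.    -1.   ] yaw_y -84.62 F [ 0.5 -0.8  0.2] w 94.0 q [-0.23  0.6   1.24 -0.    1.3   1.24]
```

```bash
python3 -m handwheel '[[0,0,0,0.3,0.3,-2,0],[0,0,0,0.3,0.3,-4.5,0],[0,0,0,0.3,0.3,-7,0],[0,0,0,0.3,0.3,-9,0],[0,0,0,0.3,0.3,-10.5,0]]' && python3 -m handwheel '[[0,0,0,0,0,-1,0],[0,0,0,0,0,-2,0],[0,0,0,0,0,-2.3,0],[0,0,0,0,0,-2.3,0],[0,0,0,0,0,-2.3,0]]'; python3 -c "
from h import *
st();snap('wrist','w3');i=snap('scene','sc3');cv2.imwrite('pics/sc3c.png',cv2.resize(i['pixels'][190:340,215:415],None,fx=4,fy=4))"
```

```text
t: 2.48
tcp_pos: [655.6, -113.2, 36.5]
orientation: [2.803, 1.569, -0.245]
contact_force: [-0.3, -0.1, 0.6]
gripper_width: 94.3
t: 2.9
tcp_pos: [655.6, -112.5, 13.6]
orientation: [2.824, 1.569, -0.222]
contact_force: [-0.4, 0.4, 0.3]
gripper_width: 94.1
 t 2.9 tcp [ 655.6 -112.5   13.6] x [ 0.001 -0.    -1.   ] yaw_y -84.56 F [-0.4  0.4  0.3] w 94.1 q [-0.23  0.75  1.31  0.    1.08  1.25]
```

View pics/w3.png

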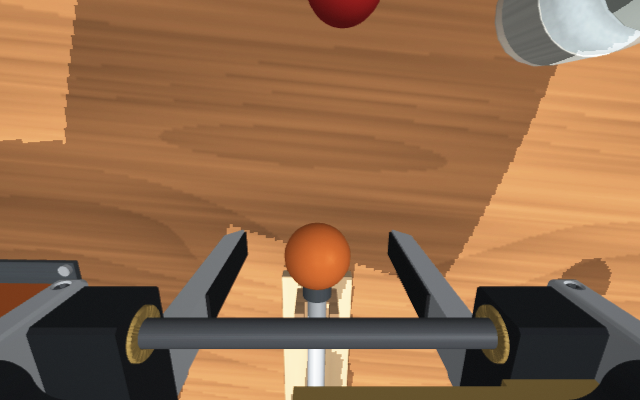

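View pics/sc3c.png

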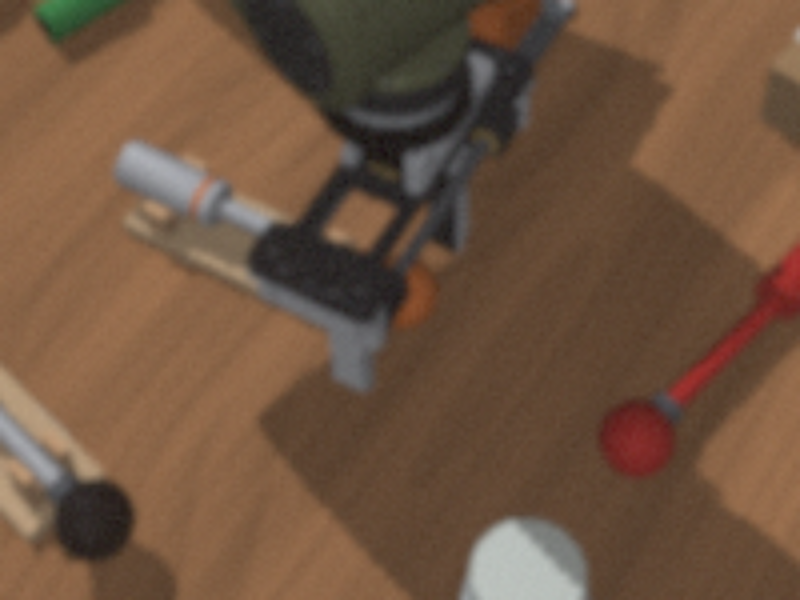

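```bash
python3 - <<'E'
from h import *
i=dict(np.load('pics/w3.npz')); print(hit(i,317.5,256,32))
g=i['intrinsics']@(i['R']@[655.6,-112.5,32.4]+i['t']);print(g[:2]/g[2], i['z_map'][256,317], pt(i,317.5,256))
E
```

```text
[ 654.23075101 -113.78335002   32.        ]
[315.59868591 254.08309409] 157.1445 [ 663.83541192 -112.8590149    50.73466268]
```

The knob is at (317,256) in the wrist view, within 2 mm of the grasp point. Closing firmly.

```bash
for k in 1; do python3 -m handwheel '[[0,0,0,-0.1,-0.1,0,170],[0,0,0,-0.1,-0.1,0,170],[0,0,0,-0.1,-0.1,0,255],[0,0,0,-0.1,-0.1,0,255],[0,0,0,-0.1,-0.1,0,255]]' 60; done; python3 -m handwheel '[[0,0,0,0,0,0,255],[0,0,0,0,0,0,255],[0,0,0,0,0,0,255],[0,0,0,0,0,0,255],[0,0,0,0,0,0,255]]' 60
```

```text
t: 3.42
tcp_pos: [654.1, -113.3, 12.5]
orientation: [-3.097, 1.571, 0.14]
contact_force: [0.4, 0.5, -0.0]
gripper_width: 64.6
t: 3.83
tcp_pos: [654.1, -113.3, 12.4]
orientation: [3.104, 1.571, 0.058]
contact_force: [0.4, -0.2, -0.1]
gripper_width: 38.2
```

```bash
python3 -m handwheel '[[0,0,0,0,0,0,255],[0,0,0,0,0,0,255],[0,0,0,0,0,1,255],[0,0,0,0,0,2,255],[0,0,0,0,0,3,255]]' 60; python3 -c "
from h import *
st();snap('wrist','w4');i=snap('side','si4');cv2.imwrite('pics/si4c.png',cv2.resize(i['pixels'][130:280,213:413],None,fx=4,fy=4))"
```

```text
t: 4.25
tcp_pos: [654.0, -113.4, 43.5]
orientation: [-0.14, 1.571, 3.097]
contact_force: [-1.0, 0.2, -3.8]
gripper_width: 38.4
 t 4.25 tcp [ 654.  -113.4   43.5] x [-0.  0. -1.] yaw_y -84.55 F [-1.   0.2 -3.8] w 38.4 q [-0.23  0.71  1.31 -0.    1.13  1.25]
```

View pics/w4.png

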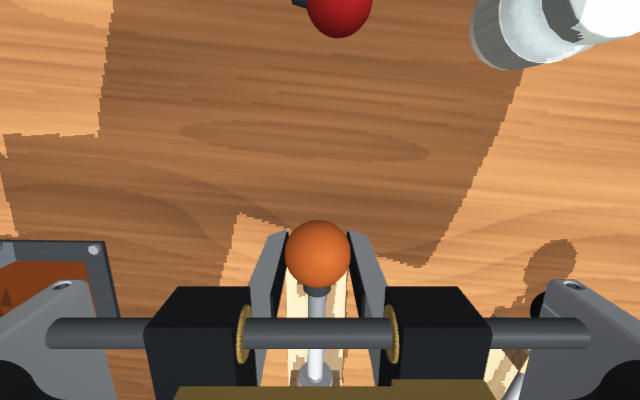

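View pics/si4c.png

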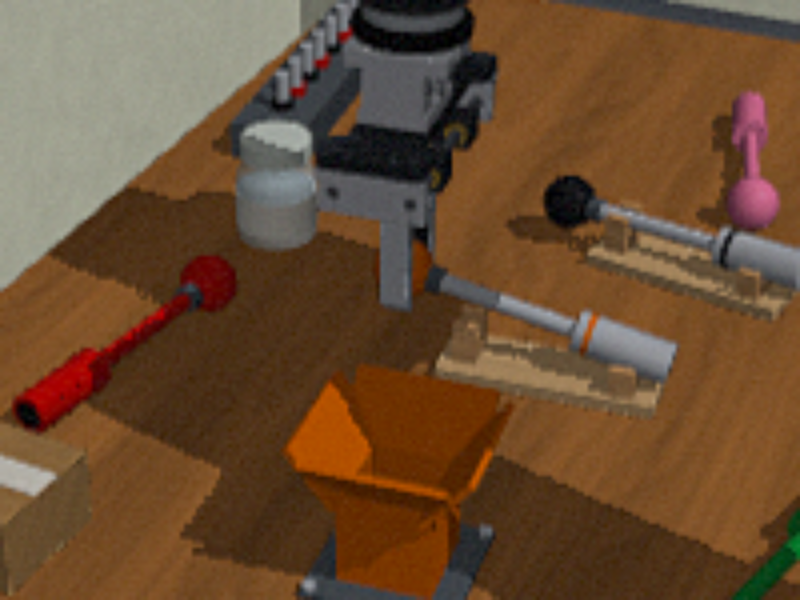

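The knob sits between the pads. The shaft dips about 10° and the socket end is just leaving the cradle. Continuing up.

```bash
python3 -m handwheel '[[0,0,0,0,0,1,255],[0,0,0,0,0,2,255],[0,0,0,0,0,3,255],[0,0,0,0,0,4,255],[0,0,0,0,0,5,255]]' 60; python3 -c "
from h import *
st();i=snap('side','si5');cv2.imwrite('pics/si5c.png',cv2.resize(i['pixels'][130:280,213:413],None,fx=4,fy=4))"
```

```text
t: 4.77
tcp_pos: [654.2, -113.4, 93.7]
orientation: [2.846, 1.57, -0.2]
contact_force: [-0.7, -0.6, -3.7]
gripper_width: 37.9
 t 4.77 tcp [ 654.2 -113.4   93.7] x [ 0. -0. -1.] yaw_y -84.55 F [-0.7 -0.6 -3.7] w 37.9 q [-0.23  0.65  1.27  0.    1.22  1.25]
```

View pics/si5c.png

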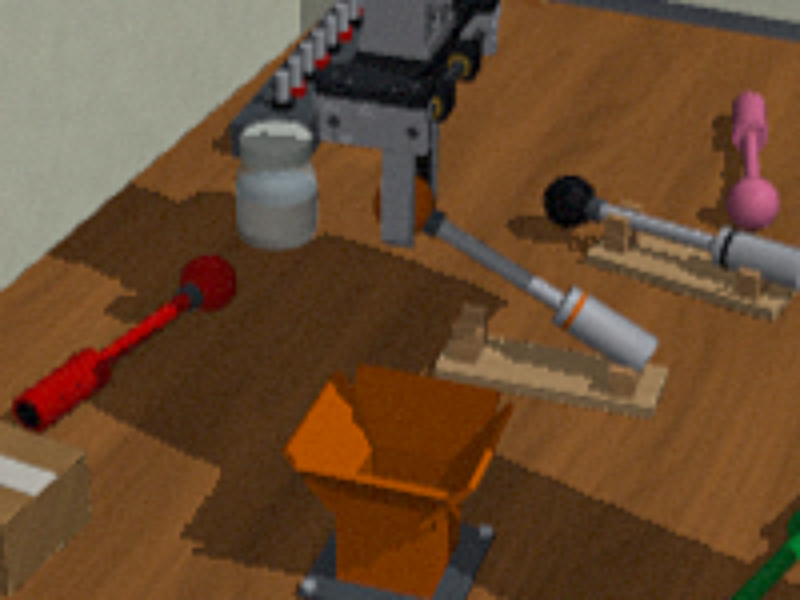

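Step 1's conditions are met: the knob is at about 112 mm and the driver roughly 60° from plumb. Raising it well clear.

```bash
python3 -m handwheel '[[0,0,0,-0.5,0,1.5,255],[0,0,0,-1,0,4,255],[0,0,0,-2,0,7,255],[0,0,0,-3,0,10,255],[0,0,0,-4,0,12.5,255]]' 60;  python3 -m handwheel '[[0,0,0,-0.5,0,2.5,255],[0,0,0,-1,0,5,255],[0,0,0,-1,0,7,255],[0,0,0,-1,0,8.5,255],[0,0,0,-1,0,8.5,255]]' 60; python3 -c "
from h import *
st();i=snap('side','si6');cv2.imwrite('pics/si6c.png',i['pixels'])"
```

```text
t: 5.23
tcp_pos: [613.7, -113.3, 219.6]
orientation: [2.8, 1.57, -0.247]
contact_force: [0.2, -0.1, -4.8]
gripper_width: 31.7
t: 5.65
tcp_pos: [604.6, -113.5, 306.1]
orientation: [2.797, 1.566, -0.25]
contact_force: [0.7, -0.1, -4.2]
gripper_width: 30.5
 t 5.65 tcp [ 604.6 -113.5  306.1] x [ 0.005 -0.001 -1.   ] yaw_y -84.55 F [ 0.7 -0.1 -4.2] w 30.5 q [-0.25  0.4   1.16 -0.    1.58  1.23]
```

View pics/si6c.png

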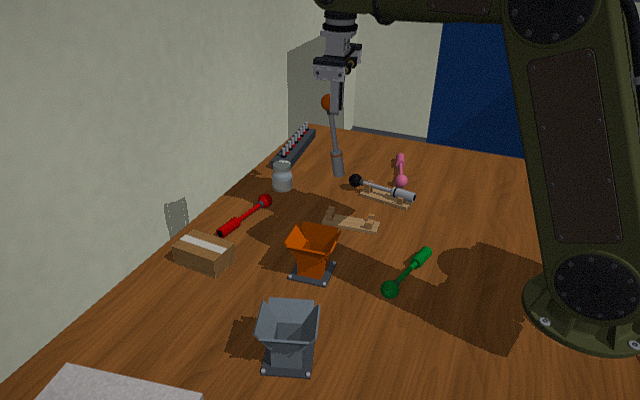

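```bash
python3 -c "
from h import *
st();i=snap('wrist','w6');j=snap('scene','sc6');a=i['pixels']
k=dict(np.load('pics/si6.npz'))
cv2.imwrite('pics/si6d.png',cv2.resize(k['pixels'][40:190,260:420],None,fx=4,fy=4,interpolation=2));cv2.imwrite('pics/sc6c.png',j['pixels'])"
```

```text
t 5.7 tcp [ 604.4 -113.4  303.7] x [ 0.002 -0.001 -1.   ] yaw_y -84.54 F [-0.3 -0.5 -4.6] w 30.3 q [-0.24  0.4   1.16  0.    1.58  1.23]
```

View pics/w6.png

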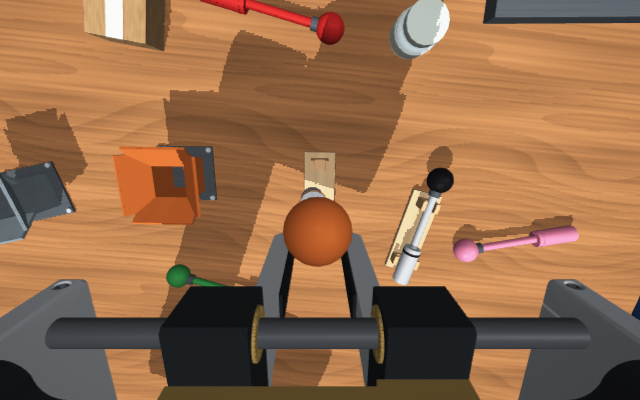

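View pics/si6d.png

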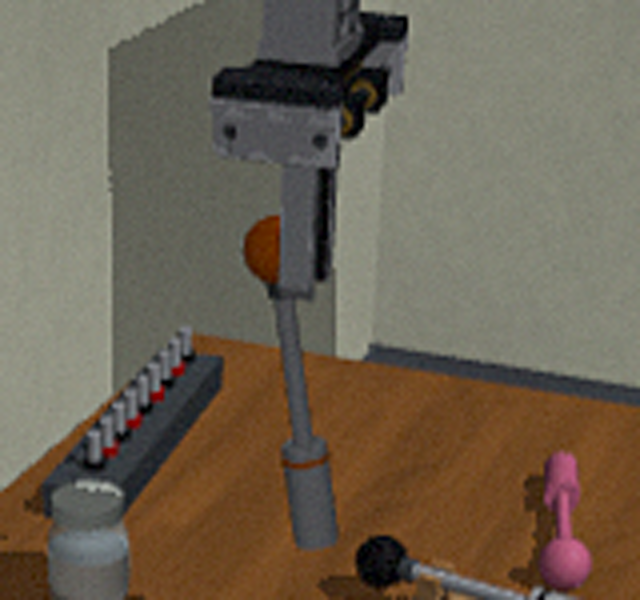

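View pics/sc6c.png

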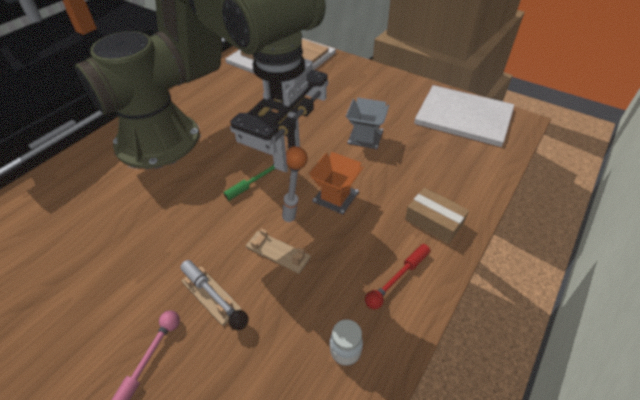

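```bash
python3 - <<'E'
from h import *
np.set_printoptions(precision=1,suppress=True)
i=dict(np.load('pics/w6.npz')); 
def fit(i,box):
    u0,u1,v0,v1=box
    hsv=cv2.cvtColor(i['pixels'],cv2.COLOR_BGR2HSV)
    P=[]
    for v in range(v0,v1):
        for u in range(u0,u1):
            h,s,_=hsv[v,u]; z=i['z_map'][v,u]
            if 3<h<15 and s>150 and z>0: P.append(pt(i,u,v))
    P=np.array(P); m=np.median(P,0); P=P[np.linalg.norm(P-m,axis=1)<40]
    from scipy.optimize import least_squares
    r=least_squares(lambda c:np.linalg.norm(P-c,axis=1)-20,m-[0,0,15],loss='soft_l1'); return r.x,len(P),np.abs(r.fun).mean()
c=fit(i,(280,360,190,270)); print('knob wrist',c)
k=dict(np.load('pics/si6.npz')); print(fit(k,(315,335,90,120)))
k=dict(np.load('pics/sc6.npz')); print(fit(k,(283,310,145,172)))
R=Ro.from_rotvec([0,0,-np.radians(-5.4)]).as_matrix()
E
```

```text
knob wrist (array([ 620.6, -112.9,  325.1]), 3727, np.float64(0.35337729274838814))
(array([ 621.7, -112. ,  327.9]), 112, np.float64(1.141220705288464))
(array([ 619.7, -109.4,  323.9]), 347, np.float64(0.739083880416273))
```

The driver swung down near plumb under the fast lift, and the knob slid about 16 mm forward, to (620.6,-112.5,325) against a grasp point at x=604. It's now held at the pads' front edge. The safest fix is to stand it carefully in the orange holder, regrasp the knob centrally, then lift it and do the ease and re-grip properly. I'll tilt 10° to plumb the shaft and start moving gently.

```bash
python3 -m handwheel '[[0,-1,0,0,0.3,0,255],[0,-3,0,0,1,0,255],[0,-5,0,0,2,0,255],[0,-7,0,-0.1,3,0,255],[0,-9,0,-0.2,4,0,255]]' 60; python3 -m handwheel '[[0,-1,0,-0.2,1,0.1,255],[0,-1,0,-0.4,2,0.2,255],[0,-1,0,-0.7,3,0.3,255],[0,-1,0,-1,4,0.4,255],[0,-1,0,-1.3,5,0.5,255]]' 60; cat >> h.py <<'E'
from scipy.optimize import least_squares
def fit(i,box):
    u0,u1,v0,v1=box
    hsv=cv2.cvtColor(i['pixels'],cv2.COLOR_BGR2HSV)
    P=np.array([pt(i,u,v) for v in range(v0,v1) for u in range(u0,u1) if 3<hsv[v,u,0]<15 and hsv[v,u,1]>150 and i['z_map'][v,u]>0])
    m=np.median(P,0); P=P[np.linalg.norm(P-m,axis=1)<40]
    r=least_squares(lambda c:np.linalg.norm(P-c,axis=1)-20,m-[0,0,15],loss='soft_l1'); return r.x,len(P),np.abs(r.fun).mean()
E
python3 -c "
from h import *
st();i=snap('wrist','w7');print(fit(i,(270,370,180,280)))
k=snap('side','si7')
cv2.imwrite('pics/si7d.png',cv2.resize(k['pixels'][40:290,220:420],None,fx=2.4,fy=2.4,interpolation=2))"
```

```text
t: 6.22
tcp_pos: [601.7, -72.7, 301.1]
orientation: [3.05, 1.413, 0.003]
contact_force: [-0.5, 1.5, -4.0]
gripper_width: 31.0
t: 6.63
tcp_pos: [588.9, -22.3, 307.3]
orientation: [3.047, 1.397, 0.0]
contact_force: [0.1, 0.9, -4.1]
gripper_width: 30.9
 t 6.63 tcp [588.9 -22.3 307.3] x [ 0.173  0.    -0.985] yaw_y -84.62 F [ 0.1  0.9 -4.1] w 30.9 q [-0.11  0.23  1.39  0.02  1.35  1.36]
(array([601.25744461, -21.83713021, 331.13635247]), 3725, np.float64(0.3395854340463516))
```

View pics/si7d.png

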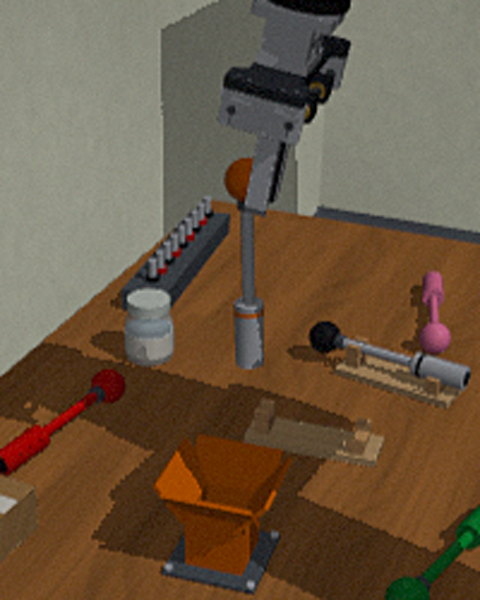

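View pics/w7.png

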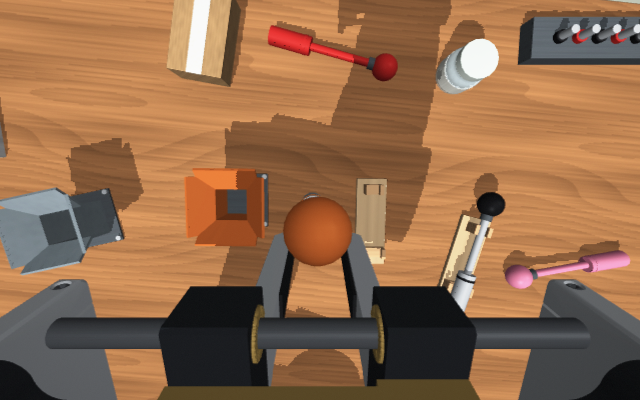

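The hold is steady (width 30.9 mm) and the driver now hangs plumb. The knob is at (601,-22,331). I'll check the mouth from this wrist view, using rim corners (185,171), (267,169), (265,240), (188,246).

```bash
python3 - <<'E'
from h import *
i=dict(np.load('pics/w7.npz')); C=np.array([hit(i,u,v,99) for u,v in [(185,171),(267,169),(265,240),(188,246)]]); print(C.round(0),C.mean(0), [np.linalg.norm(C[j]-C[j-1]).round() for j in range(4)])
k=i['pixels'][150:270,160:320]; cv2.imwrite('pics/w7c.png',cv2.resize(k,None,fx=5,fy=5,interpolation=2))
E
```

```text
[[615. 155.  99.]
 [628.  45.  99.]
 [530.  41.  99.]
 [512. 146.  99.]] [571.56068722  96.72530405  99.        ] [np.float64(103.0), np.float64(110.0), np.float64(98.0), np.float64(107.0)]
```

View pics/w7c.png

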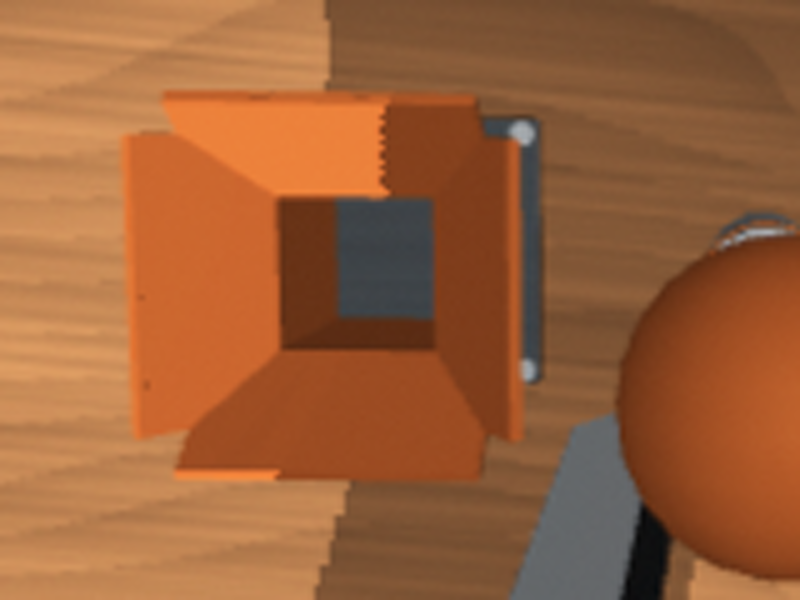

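```bash
python3 - <<'E'
from h import *
i=dict(np.load('pics/w7.npz')); print(hit(i,231.4,204.6,65),hit(i,224.8,207.2,99))
E
```

```text
[570.20001962  99.02313064  65.        ] [571.12207118  98.75463574  99.        ]
```

The mouth is at (570.5, 100) by all views. The knob must move -3.1 cm in x and +12.2 cm in y.

```bash
python3 -m handwheel '[[0,0,0,-0.3,1.2,0,255],[0,0,0,-0.7,2.6,0,255],[0,0,0,-1,4,0,255],[0,0,0,-1.4,5.4,0,255],[0,0,0,-1.8,6.8,0,255]]' 60; python3 -m handwheel '[[0,0,0,-0.4,1.4,0,255],[0,0,0,-0.7,2.8,0,255],[0,0,0,-1,4,0,255],[0,0,0,-1.2,4.9,0,255],[0,0,0,-1.3,5.4,0,255]]' 60; python3 -c "
from h import *
st();i=snap('wrist','w8');print(fit(i,(270,370,180,280)))
k=snap('side','si8');j=snap('scene','sc8')
cv2.imwrite('pics/si8d.png',np.hstack([cv2.resize(k['pixels'][90:300,230:400],None,fx=2.3,fy=2.3,interpolation=2),cv2.resize(j['pixels'][60:270,260:430],None,fx=2.3,fy=2.3,interpolation=2)]))"
```

```text
t: 7.15
tcp_pos: [570.9, 45.5, 307.3]
orientation: [3.046, 1.397, -0.001]
contact_force: [0.7, 0.2, -4.1]
gripper_width: 30.8
t: 7.57
tcp_pos: [557.8, 99.8, 307.4]
orientation: [3.047, 1.396, 0.001]
contact_force: [0.6, -0.3, -4.4]
gripper_width: 30.6
 t 7.57 tcp [557.8  99.8 307.4] x [ 0.174  0.    -0.985] yaw_y -84.59 F [ 0.6 -0.3 -4.4] w 30.6 q [ 0.12  0.18  1.45 -0.02  1.34  1.6 ]
(array([570.2460326 , 100.25872316, 331.14849213]), 3729, np.float64(0.3571675017390408))
```

View pics/si8d.png

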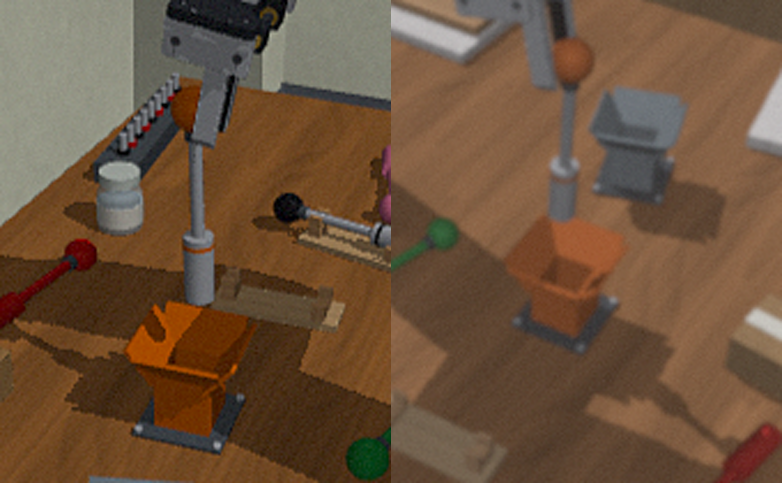

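Both views show the driver plumb and directly over the orange holder. Lowering.

```bash
python3 -m handwheel '[[0,0,0,0,0,-1,255],[0,0,0,0,0,-2.5,255],[0,0,0,0,0,-4,255],[0,0,0,0,0,-5.5,255],[0,0,0,0,0,-7,255]]' 60; python3 -m handwheel '[[0,0,0,0,0,-1.5,255],[0,0,0,0,0,-3,255],[0,0,0,0,0,-4.2,255],[0,0,0,0,0,-5.2,255],[0,0,0,0,0,-6,255]]' 60; python3 -c "
from h import *
st();i=snap('wrist','w9');print(fit(i,(270,370,180,280)))"
```

```text
t: 8.13
tcp_pos: [558.0, 98.0, 235.9]
orientation: [3.046, 1.397, -0.002]
contact_force: [-0.4, -0.2, -4.7]
gripper_width: 30.7
t: 8.55
tcp_pos: [557.9, 98.1, 176.0]
orientation: [3.045, 1.397, -0.002]
contact_force: [-0.0, 0.0, -4.1]
gripper_width: 30.7
 t 8.55 tcp [557.9  98.1 176. ] x [ 0.173 -0.    -0.985] yaw_y -84.67 F [-0.   0.  -4.1] w 30.7 q [ 0.12  0.26  1.65 -0.02  1.06  1.61]
(array([570.22585266,  98.61024705, 199.73629887]), 3732, np.float64(0.360583196863057))
```

```bash
python3 -m handwheel '[[0,0,0,0,0,-0.4,255],[0,0,0,0,0,-0.8,255],[0,0,0,0,0,-0.9,255],[0,0,0,0,0,-0.9,255]]' 60; python3 -m handwheel '[[0,0,0,0,0,0,0],[0,0,0,0,0,0,0],[0,0,0,0,0,0,0],[0,0,0,0,0,0,0],[0,0,0,0,0,0,0]]' 60;  python3 -m handwheel '[[0,0,0,0,0,0,0],[0,0,0,0,0,0,0],[0,0,0,0,0,0,0]]' 60; python3 -c "
from h import *
st();i=snap('wrist','w10');print(fit(i,(270,370,180,280)))"
```

```text
t: 8.93
tcp_pos: [558.2, 98.7, 168.5]
orientation: [3.047, 1.396, 0.0]
contact_force: [-0.5, 0.6, -5.2]
gripper_width: 30.9
t: 9.35
tcp_pos: [558.3, 98.7, 168.8]
orientation: [3.047, 1.396, 0.001]
contact_force: [-0.3, -0.6, -0.5]
gripper_width: 60.7
t: 9.6
tcp_pos: [558.1, 98.7, 168.5]
orientation: [3.047, 1.396, 0.0]
contact_force: [0.2, 0.7, 0.4]
gripper_width: 80.4
 t 9.6 tcp [558.1  98.7 168.5] x [ 0.174  0.    -0.985] yaw_y -84.63 F [0.2 0.7 0.4] w 80.4 q [ 0.12  0.27  1.66 -0.02  1.04  1.61]
(array([566.35086202,  85.50493536,  80.11964203]), 903, np.float64(7.786882780014552))
```

View pics/w10.png

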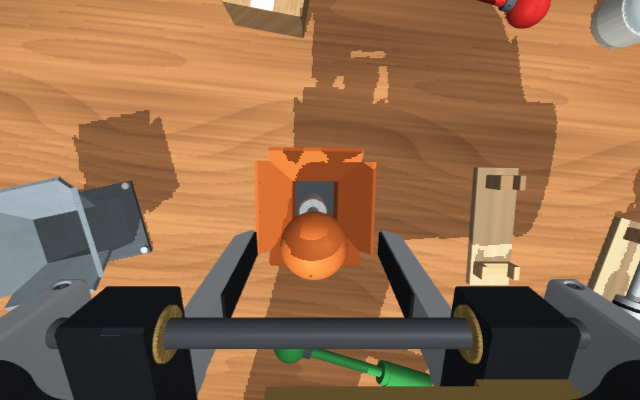

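The driver stands in the holder, knob at (314,245). I'll refit it using only the high points.

```bash
cat >> h.py <<'E'
def fit2(i,box,zmin=150,c0=(570,99,190)):
    u0,u1,v0,v1=box
    hsv=cv2.cvtColor(i['pixels'],cv2.COLOR_BGR2HSV)
    P=np.array([p for v in range(v0,v1) for u in range(u0,u1) if 3<hsv[v,u,0]<18 and hsv[v,u,1]>130 and i['z_map'][v,u]>0 for p in [pt(i,u,v)] if p[2]>zmin])
    r=least_squares(lambda c:np.linalg.norm(P-c,axis=1)-20,c0,loss='soft_l1'); return r.x.round(1),len(P),np.abs(r.fun).mean().round(2)
E
python3 -c "
from h import *
i=dict(np.load('pics/w10.npz'));print(fit2(i,(270,360,200,290)))
i=snap('scene','sc10');print(fit2(i,(300,380,90,210)))
i=snap('side','si10');print(fit2(i,(270,360,140,260)));st()"
```

```text
(array([561.3, 100.4, 189.8]), 3611, np.float64(0.35))
(array([561.1, 106. , 190.9]), 236, np.float64(0.94))
(array([562. , 101.4, 193.5]), 131, np.float64(21.5))
 t 9.75 tcp [558.1  98.7 168.5] x [ 0.174  0.    -0.985] yaw_y -84.63 F [ 0.1 -0.8 -1. ] w 92.2 q [ 0.12  0.27  1.66 -0.02  1.04  1.61]
```

```bash
python3 -m handwheel '[[0,4,0,0.1,0.1,0.1,0],[0,8,0,0.25,0.15,0.1,0],[0,10,0,0.3,0.2,0.1,0],[0,10,0,0.3,0.2,0.1,0],[0,10,0,0.3,0.2,0.1,0]]' 60; python3 -c "
from h import *
st();i=snap('wrist','w11');print(fit2(i,(270,370,200,300)))"
```

```text
t: 10.17
tcp_pos: [561.2, 100.6, 169.0]
orientation: [2.86, 1.57, -0.187]
contact_force: [0.1, 0.5, -0.4]
gripper_width: 94.0
 t 10.17 tcp [561.2 100.6 169. ] x [ 0.001 -0.    -1.   ] yaw_y -84.56 F [ 0.1  0.5 -0.4] w 94.0 q [ 0.11  0.38  1.51 -0.    1.26  1.59]
(array([561.8, 101.5, 189.7]), 3579, np.float64(0.35))
```

View pics/w11.png

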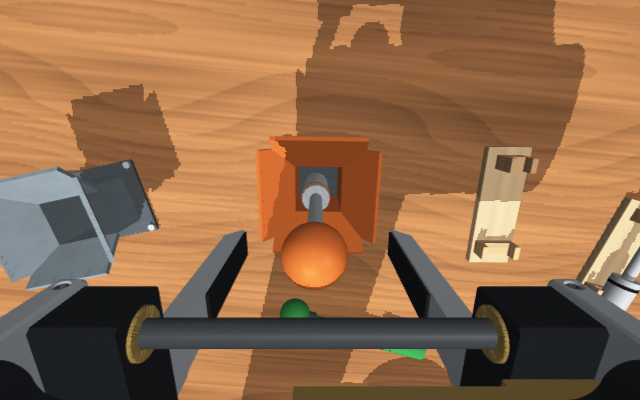

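Well centred now. Closing firmly, then lifting slowly straight up.

```bash
python3 -m handwheel '[[0,0,0,0,0.1,0,255],[0,0,0,0,0.1,0,255],[0,0,0,0,0.1,0,255],[0,0,0,0,0.1,0,255],[0,0,0,0,0.1,0,255]]' 60;python3 -m handwheel '[[0,0,0,0,0,0,255],[0,0,0,0,0,0,255],[0,0,0,0,0,0,255],[0,0,0,0,0,0,255],[0,0,0,0,0,0,255]]' 60; python3 -m handwheel '[[0,0,0,0,0,0.2,255],[0,0,0,0,0,0.5,255],[0,0,0,0,0,1,255],[0,0,0,0,0,1.6,255],[0,0,0,0,0,2.3,255]]' 60; python3 -c "
from h import *
st();i=snap('wrist','w12');print(fit2(i,(270,370,200,300)))"
```

```text
t: 10.63
tcp_pos: [561.0, 101.7, 169.6]
orientation: [3.065, 1.57, 0.019]
contact_force: [-0.2, -0.7, -0.5]
gripper_width: 64.1
t: 11.05
tcp_pos: [561.1, 101.7, 169.5]
orientation: [-2.387, 1.571, 0.849]
contact_force: [0.2, 0.5, -0.7]
gripper_width: 38.3
t: 11.47
tcp_pos: [561.0, 101.7, 192.9]
orientation: [-0.013, 1.57, -3.06]
contact_force: [-0.5, -0.9, -5.5]
gripper_width: 37.8
 t 11.47 tcp [561.  101.7 192.9] x [-0. -0. -1.] yaw_y -84.55 F [-0.5 -0.9 -5.5] w 37.8 q [0.12 0.35 1.48 0.   1.31 1.59]
(array([561.6, 100.7, 213.2]), 3629, np.float64(0.41))
```

```bash
python3 -m handwheel '[[0,0,0,0,0,0.8,255],[0,0,0,0,0,1.6,255],[0,0,0,0,0,2.4,255],[0,0,0,0,0,3.2,255],[0,0,0,0,0,4,255]]' 60;python3 -m handwheel '[[0,0,0,0,0,0.8,255],[0,0,0,0,0,1.6,255],[0,0,0,0,0,2.4,255],[0,0,0,0,0,3.2,255],[0,0,0,0,0,4,255]]' 60;python3 -m handwheel '[[0,0,0,0,0,0.8,255],[0,0,0,0,0,1.6,255],[0,0,0,0,0,2.4,255],[0,0,0,0,0,3,255],[0,0,0,0,0,3.3,255]]' 60; python3 -c "
from h import *
st();i=snap('wrist','w13');print(fit2(i,(270,370,200,300),c0=(561,100,325)))
k=snap('side','si13');j=snap('scene','sc13')
cv2.imwrite('pics/si13d.png',np.hstack([cv2.resize(k['pixels'][90:300,230:400],None,fx=2.3,fy=2.3,interpolation=2),cv2.resize(j['pixels'][60:270,260:430],None,fx=2.3,fy=2.3,interpolation=2)]))"
```

```text
t: 11.93
tcp_pos: [561.1, 101.7, 233.5]
orientation: [-3.072, 1.57, 0.164]
contact_force: [-0.3, 0.2, -3.5]
gripper_width: 38.0
t: 12.35
tcp_pos: [561.1, 101.7, 273.3]
orientation: [-1.126, 1.571, 2.111]
contact_force: [-0.6, 0.1, -4.5]
gripper_width: 38.3
t: 12.77
tcp_pos: [561.3, 101.7, 306.5]
orientation: [-3.073, 1.57, 0.163]
contact_force: [0.1, -0.3, -3.4]
gripper_width: 38.4
 t 12.77 tcp [561.3 101.7 306.5] x [ 0.001  0.    -1.   ] yaw_y -84.55 F [ 0.1 -0.3 -3.4] w 38.4 q [0.12 0.29 1.3  0.   1.55 1.59]
(array([561.8, 100.7, 326.8]), 3612, np.float64(0.42))
```

View pics/si13d.png

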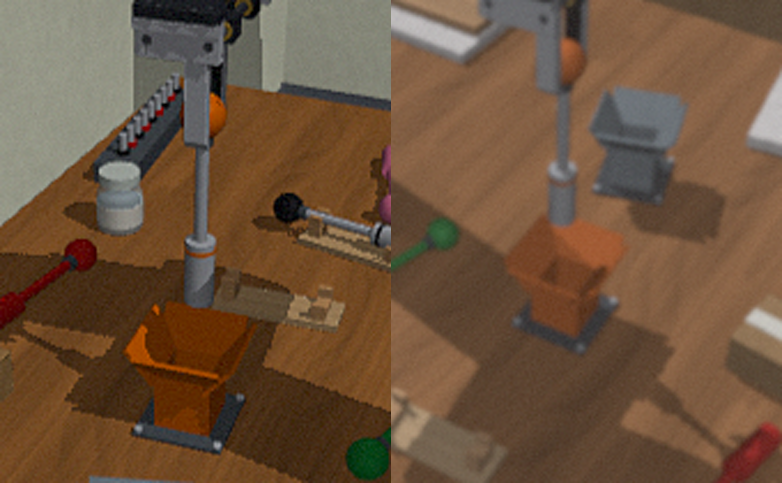

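The knob is centred between the pads and the socket is clear, 40 mm above the mouth. Easing the grip to 15 N for a couple of seconds.

```bash
Z='x'; python3 -m handwheel '[[0,0,0,0,0,0,255],[0,0,0,0,0,0,255],[0,0,0,0,0,0,255],[0,0,0,0,0,0,255],[0,0,0,0,0,0,255]]' 20; python3 -m handwheel '[[0,0,0,0,0,0,255],[0,0,0,0,0,0,255],[0,0,0,0,0,0,255],[0,0,0,0,0,0,255],[0,0,0,0,0,0,255]]' 15; python3 -m handwheel '[[0,0,0,0,0,0,255],[0,0,0,0,0,0,255],[0,0,0,0,0,0,255],[0,0,0,0,0,0,255],[0,0,0,0,0,0,255]]' 15; python3 -c "
from h import *
st();i=snap('wrist','w14');print(fit2(i,(270,370,200,300),c0=(561,100,325)))"
```

```text
t: 13.33
tcp_pos: [561.1, 101.7, 305.3]
orientation: [-0.146, 1.571, 3.091]
contact_force: [-0.7, -0.5, -3.5]
gripper_width: 38.8
t: 13.75
tcp_pos: [561.1, 101.7, 305.5]
orientation: [2.245, 1.571, -0.801]
contact_force: [-0.3, -0.1, -4.4]
gripper_width: 39.5
t: 14.17
tcp_pos: [561.1, 101.7, 305.4]
orientation: [-0.759, 1.571, 2.478]
contact_force: [0.1, -0.4, -4.2]
gripper_width: 39.2
 t 14.17 tcp [561.1 101.7 305.4] x [-0.  0. -1.] yaw_y -84.55 F [ 0.1 -0.4 -4.2] w 39.2 q [0.12 0.29 1.3  0.   1.55 1.59]
(array([561.7, 100.7, 325.7]), 3616, np.float64(0.42))
```

Not slipping. Giving it another 1.2 s at 12 N, then checking that it's plumb.

```bash
python3 -m handwheel '[[0,0,0,0,0,0,255],[0,0,0,0,0,0,255],[0,0,0,0,0,0,255],[0,0,0,0,0,0,255],[0,0,0,0,0,0,255]]' 12; python3 -m handwheel '[[0,0,0,0,0,0,255],[0,0,0,0,0,0,255],[0,0,0,0,0,0,255],[0,0,0,0,0,0,255],[0,0,0,0,0,0,255]]' 12; python3 -m handwheel '[[0,0,0,0,0,0,255],[0,0,0,0,0,0,255],[0,0,0,0,0,0,255],[0,0,0,0,0,0,255],[0,0,0,0,0,0,255]]' 12; python3 -c "
from h import *
st();i=snap('wrist','w15');print(fit2(i,(270,370,200,300),c0=(561,100,325)))
k=snap('side','si15');j=snap('scene','sc15')
for n,q in (('side',k),('scene',j)):
  f=lambda p:(lambda g:(g[:2]/g[2]).round(1))(q['intrinsics']@(q['R']@np.array(p)+q['t']))
  print(n,'plumb: knob',f([561.7,101,326]),'socket centre',f([561.7,101,326-152]))
cv2.imwrite('pics/si15d.png',np.hstack([cv2.resize(k['pixels'][110:240,270:370],None,fx=4,fy=4,interpolation=2),cv2.resize(j['pixels'][60:190,290:390],None,fx=4,fy=4,interpolation=2)]))"
```

```text
t: 14.63
tcp_pos: [561.1, 101.7, 305.4]
orientation: [-0.472, 1.571, 2.764]
contact_force: [-0.8, 0.3, -4.4]
gripper_width: 39.1
t: 15.05
tcp_pos: [561.1, 101.7, 305.4]
orientation: [-0.85, 1.571, 2.386]
contact_force: [0.2, -0.0, -4.0]
gripper_width: 39.4
t: 15.47
tcp_pos: [561.1, 101.7, 305.5]
orientation: [-0.202, 1.571, 3.035]
contact_force: [-0.0, 0.2, -4.2]
gripper_width: 38.9
 t 15.47 tcp [561.1 101.7 305.5] x [-0.  0. -1.] yaw_y -84.55 F [-0.   0.2 -4.2] w 38.9 q [0.12 0.29 1.3  0.   1.55 1.59]
(array([561.7, 100.7, 325.7]), 3616, np.float64(0.41))
side plumb: knob [318.7 140.6] socket centre [317.3 207.5]
scene plumb: knob [333.8  87.3] socket centre [333.  144.5]
```

View pics/si15d.png

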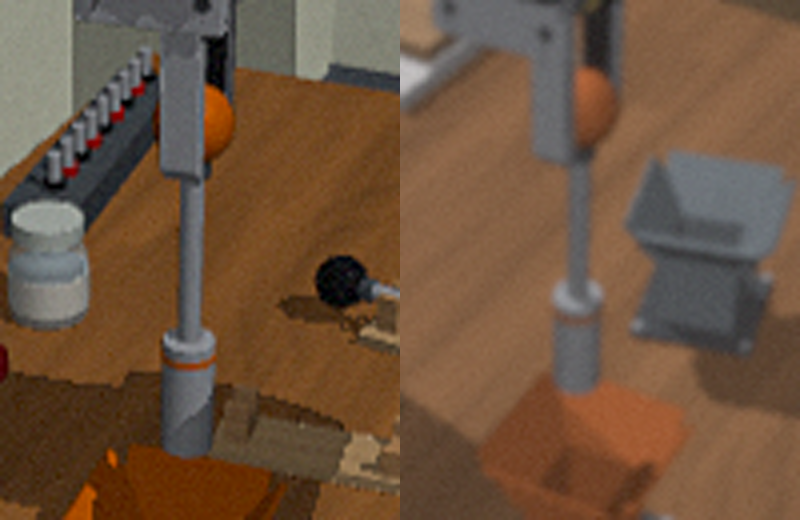

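The socket centre is at (316.8,210) in the side view and (334.2,146) in the scene view, within about 1 px sideways of the plumb prediction. That puts it plumb to about 2°. Gripping firmly.

```bash
python3 -m handwheel '[[0,0,0,0,0,0,255],[0,0,0,0,0,0,255],[0,0,0,0,0,0,255],[0,0,0,0,0,0,255],[0,0,0,0,0,0,255]]' 60; python3 -m handwheel '[[0,0,0,0,0,0,255],[0,0,0,0,0,0,255],[0,0,0,0,0,0,255],[0,0,0,0,0,0,255],[0,0,0,0,0,0,255]]' 60; python3 -m handwheel '[[0,0,0,0,0,0,255],[0,0,0,0,0,0,255],[0,0,0,0.3,0,0,255],[0,0,0,0.6,0,0,255],[0,0,0,0.9,0,0,255]]' 60; python3 -c "
from h import *
st();i=snap('wrist','w16');print(fit2(i,(270,370,200,300),c0=(561,100,325)))"
```

```text
t: 16.03
tcp_pos: [561.1, 101.7, 305.4]
orientation: [0.185, 1.571, -2.861]
contact_force: [0.5, 0.2, -4.5]
gripper_width: 37.9
t: 16.45
tcp_pos: [561.1, 101.7, 305.4]
orientation: [-0.65, 1.571, 2.587]
contact_force: [-0.1, -0.5, -4.0]
gripper_width: 38.5
t: 16.87
tcp_pos: [570.5, 101.7, 305.5]
orientation: [-2.868, 1.571, 0.369]
contact_force: [0.7, -0.6, -5.0]
gripper_width: 38.3
 t 16.87 tcp [570.5 101.7 305.5] x [ 0.  0. -1.] yaw_y -84.55 F [ 0.7 -0.6 -5. ] w 38.3 q [0.11 0.32 1.27 0.   1.55 1.59]
(array([571.1, 100.7, 325.8]), 3614, np.float64(0.43))
```

```bash
python3 -m handwheel '[[0,0,0,0,0,-0.8,255],[0,0,0,0,0,-2.2,255],[0,0,0,0,0,-3.6,255],[0,0,0,0,0,-5,255],[0,0,0,0,0,-6.4,255]]' 60; python3 -m handwheel '[[0,0,0,0,0,-1.4,255],[0,0,0,0,0,-2.8,255],[0,0,0,0,0,-4.2,255],[0,0,0,0,0,-5.3,255],[0,0,0,0,0,-6.2,255]]' 60; python3 -m handwheel '[[0,0,0,0,0,-0.3,255],[0,0,0,0,0,-0.6,255],[0,0,0,0,0,-0.8,255],[0,0,0,0,0,-0.8,255]]' 60; python3 -c "
from h import *
st();i=snap('wrist','w17');print(fit2(i,(270,370,200,300),c0=(571,100,192)))"
```

```text
t: 17.33
tcp_pos: [569.9, 101.6, 240.1]
orientation: [0.057, 1.57, -2.99]
contact_force: [-0.5, -0.4, -3.1]
gripper_width: 37.8
t: 17.75
tcp_pos: [569.7, 101.6, 178.0]
orientation: [0.014, 1.57, -3.032]
contact_force: [0.4, 0.3, -3.6]
gripper_width: 38.2
t: 18.08
tcp_pos: [570.2, 101.7, 171.6]
orientation: [-3.105, 1.57, 0.132]
contact_force: [-0.0, 1.1, -4.2]
gripper_width: 38.3
 t 18.08 tcp [570.2 101.7 171.6] x [ 0.  0. -1.] yaw_y -84.55 F [-0.   1.1 -4.2] w 38.3 q [0.11 0.39 1.48 0.   1.27 1.59]
(array([570.8, 100.7, 191.8]), 3625, np.float64(0.43))
```

Down to 1–2 mm above the floor. Releasing and backing straight up.

```bash
python3 -m handwheel '[[0,0,0,0,0,-0.1,0],[0,0,0,0,0,-0.1,0],[0,0,0,0,0,-0.1,0],[0,0,0,0,0,-0.1,0],[0,0,0,0,0,-0.1,0]]' 60; python3 -m handwheel '[[0,0,0,0,0,0,0],[0,0,0,0,0,0,0],[0,0,0,0,0,0,0],[0,0,0,0,0,0,0],[0,0,0,0,0,0,0]]'; python3 -m handwheel '[[0,0,0,0,0,1,0],[0,0,0,0,0,3,0],[0,0,0,0,0,6,0],[0,0,0,0,0,9,0],[0,0,0,0,0,12,0]]'; python3 -m handwheel '[[0,0,0,0,0,1,0],[0,0,0,0,0,1,0],[0,0,0,0,0,1,0],[0,0,0,0,0,1,0],[0,0,0,0,0,1,0]]'; python3 -c "
from h import *
st();i=snap('wrist','w18')
k=snap('side','si18');j=snap('scene','sc18')
print(fit2(j,(300,380,90,210)));a=i['pixels']
for q,s,z in ((j,(300,395,105,250),0),): pass
cv2.imwrite('pics/si18d.png',np.hstack([k['pixels'][100:400,220:460],cv2.resize(j['pixels'][60:260,200:400],None,fx=1.5,fy=1.5)]))"
```

```text
t: 18.55
tcp_pos: [570.2, 101.7, 170.8]
orientation: [-3.115, 1.57, 0.122]
contact_force: [0.3, 1.2, -0.5]
gripper_width: 68.1
t: 18.97
tcp_pos: [570.1, 101.7, 170.4]
orientation: [1.914, 1.571, -1.132]
contact_force: [0.2, -0.4, -0.1]
gripper_width: 93.8
t: 19.38
tcp_pos: [569.8, 101.6, 292.7]
orientation: [-3.045, 1.57, 0.192]
contact_force: [0.2, -0.4, -0.2]
gripper_width: 93.7
t: 19.8
tcp_pos: [569.7, 101.6, 298.7]
orientation: [0.02, 1.568, -3.027]
contact_force: [-0.7, -0.4, -0.3]
gripper_width: 93.9
 t 19.8 tcp [569.7 101.6 298.7] x [-0.003 -0.    -1.   ] yaw_y -84.55 F [-0.7 -0.4 -0.3] w 93.9 q [ 0.11  0.32  1.28 -0.    1.54  1.59]
(array([570.2, 104.4, 190.4]), 245, np.float64(0.81))
```

View pics/w18.png

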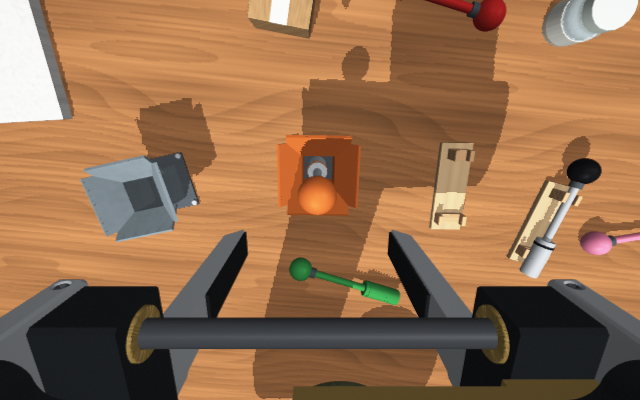

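View pics/si18d.png

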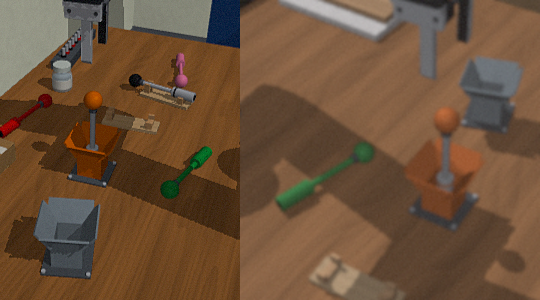

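```bash
python3 -c "
from h import *
i=dict(np.load('pics/w18.npz'));print('black',hit(i,584,171,32).round(1));print('knob',fit2(i,(280,360,160,220)))
k=dict(np.load('pics/si18.npz'));print(hit(k,220+136,100+80,32).round(1))
st(); robot.sign_off()"
```

```text
black [ 603.9 -308.7   32. ]
knob (array([571.1, 101.1, 189.7]), 1195, np.float64(0.38))
[ 602.6 -309.4   32. ]
 t 19.95 tcp [569.9 101.6 299.6] x [-0.001 -0.    -1.   ] yaw_y -84.55 F [ 0.7 -0.3 -0.9] w 94.1 q [ 0.11  0.32  1.28 -0.    1.54  1.59]
the job is handed in; nothing more can be done
```

The orange driver is standing knob-up in the orange holder with the gripper clear, and I handed the job in at about 20 s. No verdict comes back, so the results below are my own measurements.

**Lift and slip:** I lifted the driver by its knob. At about 112 mm knob height it was still roughly 60° from plumb, well past the 40° that step 1 asks for. The fast rise that followed swung it to about 10° off plumb while it was still at full grip, and slid the knob about 16 mm forward to the edge of the pads.

**Recovery, not in the plan:** I stood the driver in the orange holder, let go and gripped the knob again, centred. I then lifted it until the socket was about 40 mm above the mouth.

**Ease and re-grip:**
- I eased the grip to 20, then 15, then 12 N for about 2.7 s. By then the re-lift had already brought the driver close to plumb, so there was no large swing.
- With the grip eased, both fixed cameras showed it plumb to about 2°, with the knob centre at 326 mm and no measurable slip.
- I gripped it again at 60 N, lowered it, let go and backed straight up.

**Last checks before hand-in:**
- **Orange knob:** about 91 mm above the mouth and within 2 mm of its axis by the wrist camera; the scene camera put it about 4 mm off. It leans very little.
- **Black knob:** (604,-309) against (603,-308) in the wrist camera's first view of it. The side camera read (603,-306) at the start and (603,-309) at the end, which is within measuring error.
- **Robot:** clear of everything, with wrist force about zero.

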